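# Open the syringe pump to its stop collar for the next syringe

## Task

Make room on the syringe pump for the next syringe: with a fingertip press down the blue release plate in the middle of the pusher block, keep it down while you push the block along the guide rods until it rests against the red stop collar, then let go so that the plate springs up and the block is locked there. Never force the block along while the plate is up, and do not shift the collar. Nothing needs gripping: do not pick up or disturb the syringe, the glassware or the other things on the bench.

Things in the scene. Friction and masses are not known exactly. Their poses are not given: they have to be found in the camera images.
- pump: Syringe pump, fixed, white case 170 mm deep (x), 345 mm long (y), 75 mm high. Origin on the bench midway under the guide rods. x points away from its front panel with the screen; y along the rods towards the syringe cradle. The motor end, where the pusher block must go, is at -y. Above the case: motor-end bracket to 120 mm high at y -147 to -123 mm, cradle and open clamp to 155 mm at y 127 to 190 mm.
- plate_top (a point): Centre of the upper face of the blue release plate in the middle of the aluminium pusher block; 132 mm above the bench when up, moves with it, axes as the pump's. Plate 70 mm in pump x by 38 mm in y, at the bottom of a 72 by 40 mm well in the block's top; the well's walls (10 mm thick in x, 8 mm in y) rise to 140 mm and a fingertip may push on them.
- release (a joint): Travel of the release plate straight down, in m: 0 up, 0.006 at its bottom stop. Spring: about 11 N to start it, 13 N at the bottom. From 2 mm down the block is off the lead screw and slides with a drag of about 2 N. Let go, it springs up and locks the block, which then resists some 30 N or more.
- pusher (a joint): Position in m of the pusher block (92 mm in pump x, 56 mm in y, 80 to 140 mm above the bench) along the two steel guide rods (10 mm thick, 60 mm apart, 105 mm above the bench); grows towards the motor end (pump -y).
- pusher_face (a point): The point of the pusher block's motor-end face (-y) that meets the collar, on the front guide rod, 105 mm above the bench; -28 mm in pump y and -30 mm in x from the block's middle; axes as the pump's.
- collar_face (a point): Centre of the red stop collar's face that looks at the block, on the front guide rod; axes as the pump's. Collar 26 mm across, 12 mm thick, its thumbscrew reaches 133 mm above the bench. Its pump-y distance to pusher_face is the gap to close. Clamped: it slips only above about 45 N.
- beaker: Open glass beaker, 70 mm across, 90 mm tall; origin at the centre of its underside. Leave alone.
- granules: Closed glass bottle of yellow-green granules with a red screw cap, 68 mm across, 118 mm tall; origin at the centre of its underside. Leave alone.
- flask: Small conical glass flask, 72 mm across at the foot, 108 mm tall; origin at the centre of its underside. Leave alone.
- wash_bottle: White wash bottle with a red cap and a bent spout, 58 mm across, 158 mm tall; origin at the centre of its underside. Leave alone.
- vial: Small glass vial with a black cap, 25 mm across, 50 mm tall, standing on the bench near the pump; origin at the centre of its underside. Leave alone.
- syringe: 10 ml plastic syringe, 134 mm long, lying on the bench in front of the pump (x runs along it, from plunger to tip); origin at the centre of its underside. Leave alone.
- marker: White and black marker pen, 135 mm long, lying on the bench (x runs along it); origin at the centre of its underside. Leave alone.

How it is judged:
By the outcome, as a careful person would: the job done as asked, in the order asked, and still so for the second after the job is handed in, with the robot touching nothing.
It also fails if it takes over 35 s, if anything falls off the work surface, if the arm or the gripper's body presses on something with over 40 N, if the wrist force passes 120 N, or if a joint passes its speed limit or range.

## Robot

A 7-joint arm with a two-finger parallel gripper is mounted at the origin on the work surface. World frame = base frame: x ahead of the robot, y to its left, z up, the work surface at z = 0. Lengths are in m, angles in degrees, forces in N, time in s.
With the tool pointing down it reaches from about 0.4 to 0.85 m from the base axis. Payload 4.5 kg.
Tool frame: the origin (TCP) lies between the finger pads; the fingertips stand 19 mm ahead of it and the grasp point (between the pads) is the TCP (env.tips_ahead is the distance from the TCP to the fingertips, in m); z points along the fingers, y is the line along which they close (so a half turn about z gives the same grasp; the last joint's range is limited). The gripper opens to 88 mm and grips with 3 to 60 N. Pads are 18 mm wide; open, the fingers measure 123 mm over their backs; the gripper's body (75 mm by 187 mm) begins 45 mm behind the grasp point.
Start: joints at [75.963, 39.483, -11.15, 89.685, 9.013, 51.709, -12.324], TCP at [0.172, -0.601, 0.258] pointing down, gripper open.
Joint ranges: [-172.22, 172.22], [-26.19, 119.32], [-84.43, 86.54], [7.71, 146.69], [-57.33, 237.33], [2.42, 119.75], [-152.13, 152.13]. Speed limits (degrees/s): [147.25, 147.25, 180, 180, 180, 180, 180].

## Interface

Orientations are given as a 3x3 rotation matrix whose columns are the frame's x, y, z axes.
In Python, from cell import env, viewer, job gives the robot as it stands.
- The arm moves only by the shell command python3 -m inch 'ROWS' [FORCE]. ROWS is JSON, a list of rows, each a list of 3 entries, a list of its own where there are three numbers: the shift along the tool's x, y, z in mm, then the turn, a rotation vector about the tool's x, y, z in rad, then the finger opening in mm, from 0 to 88.1. In form: [[[dx, dy, dz], [ax, ay, az], gripper], ...]. A call has exactly 5 rows; each row is the pose to reach, as a shift and turn from the pose commanded when the call began, along the tool's axes at that moment; what a row does not reach only later rows make up. A row lasts 1/8 s, in which the tool goes at most 62.5 mm and 10.7 degrees, less where a joint would pass 70% of its speed; a pose out of reach is approached as far as the arm can. A call with a gripper value outside its range is refused whole. The fingers move at their own pace and stop on an object; FORCE is the grip in N (left out, the last holds). Time passes only in rows, so rows that repeat a pose let the fingers close, or fill a call up. It gives the time, the measured TCP pose, the force, the opening and the grip force at its end, in the units of the state.
- env.state(): the state, without advancing time (a new reading comes with each control period).
- viewer.capture(name): name is "side" or "top"; returns a dict with "color" (384x512x3 uint8, blue, green, red), "mtx" (3x3 intrinsics, pixels), "k1" (the pictures are not rectified: a ray, as slopes to the right and down, at radius r is drawn at 1 + k1 r^2 times it, then the intrinsics apply), "position" and "rotation" of the camera in the world. Camera axes: x right, y up, looking along -z (the intrinsics and any distortion apply to the point x, -y, -z); pixel columns grow to the right and rows downward; lengths in m; the calibration is good to about 2 mm. A picture is of the moment at which its call begins. There is no depth.
- job.job_done(): hands the job in; it is judged then, once.
Trained networks look in a picture, given as the dict that the camera call returned (one of the last four; its "shot" number tells which), for a name from the list of things; names that differ only in an ending like _2 or _b are one class to them, and where a whole thing is asked for, a point or a joint stands for the part that bears it (a point fixed in the world has none). Each returns a list of dicts, best first, with "confidence" (0 to 1); they miss things now and then, are a little off and sometimes report something else, mostly with a low value. They report only what shows in the picture. A call takes as long as a camera call.
- viewer.search_frame(name, picture): "location" ([column, row] in pixels, amid what is visible of it).
- viewer.landmark_of(name, picture): "location" ([column, row] in pixels: a listed point, or the origin of a listed thing).
The state is a dict: "clock": time; "qpos": joint angles; "joint_vel": joint speeds; "joint_efforts": joint torques, N m; "eef_pos": TCP position; "tcp_rot": TCP orientation; "ft_force": force on the tool from outside, world axes, zero at the start; "wrist_torque": the same for the moment, N m; "gripper_width": finger opening in m; "grasp_force": force on a finger pad.
Only numpy, scipy, OpenCV 4.12 (cv2) and the standard library are available. Lean on these libraries where they do the work, as an engineer would, in place of code of your own. Each camera call takes 0.05 s, during which the arm holds its last target. There are 200 camera calls.

## Working session

There is one attempt and no reset: what is moved stays moved. The work goes in short steps, Python scripts to look and compute and a shell command to move; the robot and the scene stay as the last step left them, time stands still between calls to the robot, and variables do not carry over. Pictures are saved under pics/ and viewed, at most 10 in all, crops included, and the job is handed in when it is done.

```bash
ls; mkdir -p pics; cat > h.py <<'E'
import numpy as np, cv2
from cell import env, viewer, job
def ray(c,px):
    K=np.array(c["mtx"],float)
    u=cv2.undistortPoints(np.array([[px]],float),K,np.array([c["k1"],0,0,0,0.]))[0,0]
    d=np.array(c["rotation"])@np.array([u[0],-u[1],-1.]); return np.array(c["position"],float),d
def atz(c,px,z):
    p,d=ray(c,px); return p+d*(z-p[2])/d[2]
def tri(cs,pxs):
    A=np.zeros((3,3));b=np.zeros(3);L=[]
    for c,px in zip(cs,pxs):
        p,d=ray(c,px);d=d/np.linalg.norm(d);M=np.eye(3)-np.outer(d,d);A+=M;b+=M@p;L.append((p,M))
    x=np.linalg.solve(A,b); return x,[np.linalg.norm(M@(x-p)) for p,M in L]
E
python3 - <<'E'
from h import *
np.set_printoptions(precision=4,suppress=True)
s=env.state();print(s["clock"],s["eef_pos"],s["tcp_rot"],s["ft_force"],s["gripper_width"],env.tips_ahead)
C={n:viewer.capture(n) for n in("top","side")}
for n in C: cv2.imwrite(f"pics/{n}0.png",C[n]["color"]); print(n,C[n]["position"])
Z=dict(plate_top=.132,pusher_face=.105,collar_face=.105,pump=0,vial=0,syringe=0,beaker=0,granules=0,flask=0,wash_bottle=0,marker=0)
for k,z in Z.items():
    for n in C:
        r=viewer.landmark_of(k,C[n])[:2]
        print(k,n,[(np.round(q["location"],1),round(q["confidence"],2),atz(C[n],q["location"],z)[:2]) for q in r])
E
```

```text
pics
0.0 [ 0.1718 -0.6003  0.2569] [[ 0.9614  0.2753 -0.0006]
 [ 0.2753 -0.9614  0.0017]
 [-0.0001 -0.0018 -1.    ]] [ 0.8754 -0.827   0.6638] 0.08838128259734446 0.019
top [ 0.3477 -0.0005  1.3532]
side [ 0.2162 -0.7862  0.9253]
plate_top top [(array([238.6, 153.4]), 0.65, array([0.6094, 0.0566]))]
plate_top side [(array([282.4, 168.5]), 0.53, array([0.6001, 0.0708])), (array([281.1, 211.2]), 0.44, array([ 0.5307, -0.0931]))]
pusher_face top [(array([243.6, 166.7]), 0.74, array([0.5683, 0.0417]))]
pusher_face side [(array([294.2, 264.3]), 0.56, array([ 0.505, -0.248]))]
collar_face top [(array([271.7, 175.9]), 0.42, array([ 0.5338, -0.0538]))]
collar_face side [(array([280. , 214.2]), 0.64, array([ 0.5343, -0.0792]))]
pump top [(array([252.2, 163.7]), 0.97, array([0.5972, 0.0129])), (array([231.4, 193.9]), 0.17, array([0.4863, 0.0926]))]
pump side [(array([288.1, 213.4]), 0.79, array([0.6002, 0.0063])), (array([243.4, 143.8]), 0.61, array([0.5786, 0.395 ]))]
vial top [(array([304.1, 173.3]), 0.63, array([ 0.556 , -0.1789]))]
vial side [(array([294.9, 265. ]), 0.72, array([ 0.5429, -
[... 218 characters left out ...]
(array([363.9, 237.3]), 0.58, array([ 0.3133, -0.39  ]))]
beaker side [(array([210.6, 145.7]), 0.94, array([0.4586, 0.4239]))]
granules top [(array([372.9, 184.8]), 0.96, array([ 0.5063, -0.4338]))]
granules side [(array([324. , 351.6]), 0.83, array([ 0.5101, -0.4302]))]
flask top [(array([368.4, 156.5]), 0.67, array([ 0.6135, -0.4231])), (array([364.9, 235.9]), 0.37, array([ 0.3183, -0.3939]))]
flask side []
wash_bottle top [(array([148.9, 169.5]), 0.85, array([0.5866, 0.4006]))]
wash_bottle side [(array([244.1, 142.2]), 0.95, array([0.5842, 0.4036]))]
marker top [(array([361.7, 238.1]), 0.56, array([ 0.3106, -0.3817]))]
marker side [(array([238.3, 360.3]), 0.61, array([ 0.3148, -0.3859]))]
```

```bash
python3 - <<'E'
import cv2
a=cv2.imread("pics/top0.png")[110:235,175:330];b=cv2.imread("pics/side0.png")[120:300,190:390]
cv2.imwrite("pics/top1.png",cv2.resize(a,None,fx=4.8,fy=4.8,interpolation=2))
cv2.imwrite("pics/side1.png",cv2.resize(b,None,fx=3.3,fy=3.3,interpolation=2))
E
```

```text
(no output)
```

View pics/top1.png

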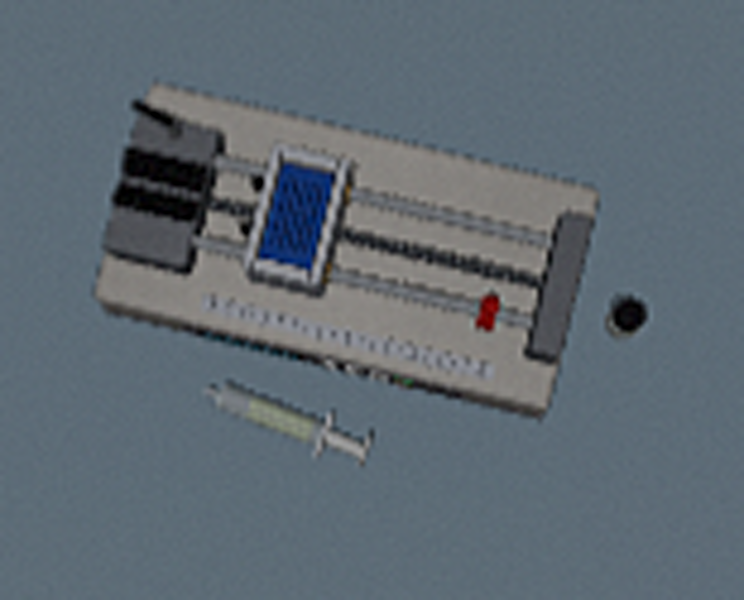

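View pics/side1.png

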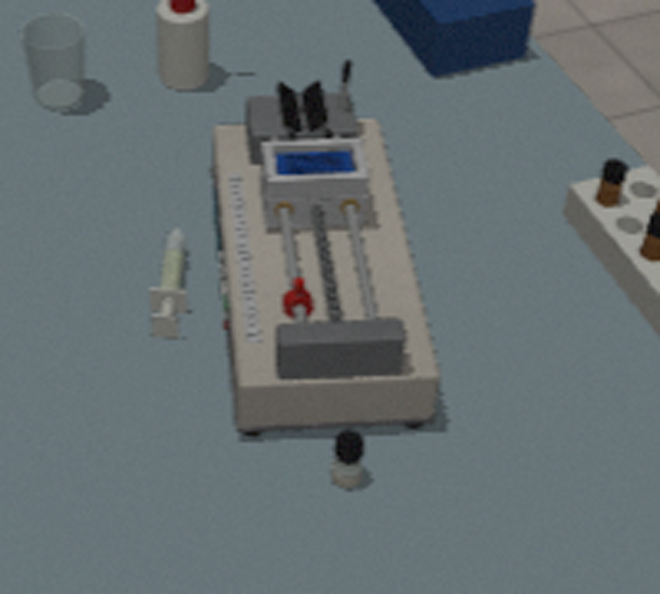

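The top view shows the pump turned about -12°, with the blue plate near px (237,155) and the red collar near (277,175). The side view has the plate near (285,169) and the collar near (280,210); the motor bracket and the vial lie nearer the camera. The networks confused some points, so I'll refine these by colour.

```bash
python3 - <<'E'
from h import *
np.set_printoptions(precision=4,suppress=True)
C={n:viewer.capture(n) for n in("top","side")}
R={}
for n,(x0,x1,y0,y1) in dict(top=(175,330,110,235),side=(255,320,150,250)).items():
    h=cv2.cvtColor(C[n]["color"],cv2.COLOR_BGR2HSV)
    m={"blue":cv2.inRange(h,(105,150,50),(130,255,255)),"red":cv2.inRange(h,(0,140,60),(8,255,255))|cv2.inRange(h,(172,140,60),(180,255,255))}
    for k,v in m.items():
        q=np.zeros_like(v);q[y0:y1,x0:x1]=v[y0:y1,x0:x1]
        N,l,st,ce=cv2.connectedComponentsWithStats(q); i=1+np.argmax(st[1:,4])
        R[n,k]=ce[i];print(n,k,st[i],ce[i])
        if k=="blue":
            pts=np.argwhere(l==i)[:,::-1].astype(float)
            w=np.array([atz(C[n],p,.132)[:2] for p in pts]).astype(np.float32)
            r=cv2.minAreaRect(w*1000);print(r)
for k in("blue","red"):
    print(k,tri([C["top"],C["side"]],[R["top",k],R["side",k]]))
print("plate z.132",atz(C["top"],R["top","blue"],.132),atz(C["side"],R["side","blue"],.132))
print("collar z.108",atz(C["top"],R["top","red"],.108),atz(C["side"],R["side","red"],.108))
f=lambda x,y:(175+x/4.8,110+y/4.8)
for z,P in((.075,((155,83),(598,188))),(.105,((350,193),(548,240))),(.105,((332,272),(478,305)))):
    a,b=[atz(C["top"],f(*p),z) for p in P];d=a-b;print(a,b,np.linalg.norm(d),"yaw",np.degrees(np.arctan2(-d[0],d[1])))
for n in C:
  for k in("plate_top","collar_face","pusher_face"):
    r=viewer.landmark_of(k,C[n]);print(n,k,[(q["location"],q["confidence"],atz(C[n],q["location"],.132 if k[1]=="l" else .105)[:2]) for q in r[:2]])
E
```

```text
top blue [229 144  16  22 226] [236.3761 154.6283]
((605.557861328125, 64.04786682128906), (37.67629623413086, 68.03711700439453), 74.07567596435547)
top red [274 172   5   7  23] [276.2609 174.8261]
side blue [274 166  23   7 132] [284.7727 168.8864]
((605.9727172851562, 67.34297943115234), (26.918956756591797, 66.381591796875), 76.76770782470703)
side red [276 204   9  12  48] [279.7917 209.75  ]
blue (array([0.6049, 0.064 , 0.1346]), [np.float64(3.295638983268926e-05), np.float64(3.295638983268093e-05)])
red (array([ 0.5366, -0.0693,  0.112 ]), [np.float64(0.0006342766107373931), np.float64(0.0006342766107372335)])
plate z.132 [0.6054 0.0642 0.132 ] [0.6062 0.0668 0.132 ]
collar z.108 [ 0.5366 -0.0693  0.108 ] [ 0.5388 -0.0658  0.108 ]
[0.7196 0.1689 0.075 ] [ 0.631  -0.1565  0.075 ] 0.3372501777904041 yaw -15.23381241678322
[0.6255 0.0255 0.105 ] [ 0.5873 -0.1155  0.105 ] 0.14601458614818938 yaw -15.13087590813333
[0.5683 0.0397 0.105 ] [ 0.5416 -0.0639  0.105 ] 0.10697315958182185 yaw -14.4418978237406
top plate_top []
top collar_face [([273.8, 178.8], 0.58, array([ 0.5235, -0.0606]))]
top pusher_face [([244.1, 166.2], 0.87, array([0.5699, 0.0399]))]
side plate_top [([285.4, 170.1], 0.51, array([0.6059, 0.061 ]))]
side collar_face [([279.8, 212.0], 0.55, array([ 0.5369, -0.0712]))]
side pusher_face [([275.1, 184.7], 0.87, array([0.5649, 0.0378]))]
```

```bash
python3 -m inch '[[[40,-34,0],[0,0,-0.17],0],[[80,-68,0],[0,0,-0.34],0],[[120,-102,0],[0,0,-0.51],0],[[160,-137,0],[0,0,-0.68],0],[[200,-171,0],[0,0,-0.85],0]]' 10
cat > w.py <<'E'
from h import *
import sys
np.set_printoptions(precision=4,suppress=True)
s=env.state();p=np.array(s["eef_pos"]);R=np.array(s["tcp_rot"])
t=np.radians(-15);X=np.array([np.cos(t),np.sin(t),0]);Y=np.array([-np.sin(t),np.cos(t),0])
T=np.array([.605,.064,float(sys.argv[1])])
G=np.c_[Y,X,[0,0,-1]]
print(s["clock"],p,"tool shift mm",1000*R.T@(T-p),"rotvec",cv2.Rodrigues(R.T@G)[0].ravel(),"pump xy mm rel plate",1000*(p-T)@X,1000*(p-T)@Y,"F pump",np.array(s["ft_force"])@np.c_[X,Y,[0,0,1]],s["gripper_width"])
E
python3 w.py .205
```

```text
clock: 2.22
eef_pos: [0.3181, -0.3801, 0.258]
tcp_rot: [[0.423, 0.906, 0.001], [0.906, -0.423, -0.001], [-0.0, 0.001, -1.0]]
ft_force: [-0.0, -0.4, 0.1]
gripper_width: 0.0405
grasp_force: 0.0
2.225 [ 0.3181 -0.3801  0.258 ] tool shift mm [523.7959  72.1172  52.9032] rotvec [ 0.0009  0.0004 -0.1748] pump xy mm rel plate -162.1434810252568 -503.24912296713904 F pump [ 0.0921 -0.3496  0.0513] 0.04049154021023787
```

```bash
python3 -m inch '[[[50,7,0],[0,0,-0.09],0],[[105,15,0],[0,0,-0.175],0],[[160,22,0],[0,0,-0.175],0],[[215,30,0],[0,0,-0.175],0],[[270,37,0],[0,0,-0.175],0]]' >/dev/null;  python3 w.py .205
```

```text
2.85 [ 0.4673 -0.1519  0.2579] tool shift mm [244.6009  75.746   52.9536] rotvec [ 0.0009  0.0002 -0.0056] pump xy mm rel plate -77.17436296120329 -244.15606045674463 F pump [ 0.3541 -0.6339 -0.7491] 0.0006198124108862837
```

```bash
python3 -m inch '[[[55,18,0],[0,0,-0.006],0],[[110,36,0],[0,0,-0.006],0],[[165,54,0],[0,0,-0.006],0],[[215,70,0],[0,0,-0.006],0],[[235,73,0],[0,0,-0.006],0]]' >/dev/null; python3 -m inch '[[[0,0,10],[0,0,0],0],[[0,0,25],[0,0,0],0],[[0,0,35],[0,0,0],0],[[0,0,35],[0,0,0],0],[[0,0,35],[0,0,0],0]]' >/dev/null;  python3 w.py .155
```

```text
4.1 [0.5987 0.0537 0.2229] tool shift mm [11.595   3.4219 67.8755] rotvec [0.0003 0.     0.0001] pump xy mm rel plate -3.4428384099742653 -11.594334422745131 F pump [ 0.347   0.6751 -0.5425] 0.0006273818981766001
```

```bash
python3 -m inch '[[[10,3.5,8],[0,0,0],0],[[10,3.5,22],[0,0,0],0],[[10,3.5,36],[0,0,0],0],[[10,3.5,50],[0,0,0],0],[[10,3.5,50],[0,0,0],0]]' >/dev/null;  python3 w.py .151
python3 - <<'E'
from h import *
b=viewer.capture("side")["color"][120:250,220:350];a=viewer.capture("top")["color"][110:235,190:315]
f=lambda i:cv2.resize(i,(390,390),interpolation=2)
cv2.imwrite("pics/c2.png",np.hstack([f(b),f(a)]))
E
```

```text
4.725 [0.6035 0.0626 0.1711] tool shift mm [ 1.8089  1.1103 20.0549] rotvec [-0.0027  0.0016  0.0008] pump xy mm rel plate -1.0539711281040665 -1.7773523322691456 F pump [ 0.9121 -0.6312 -0.2002] 0.00012949050460676486
```

View pics/c2.png

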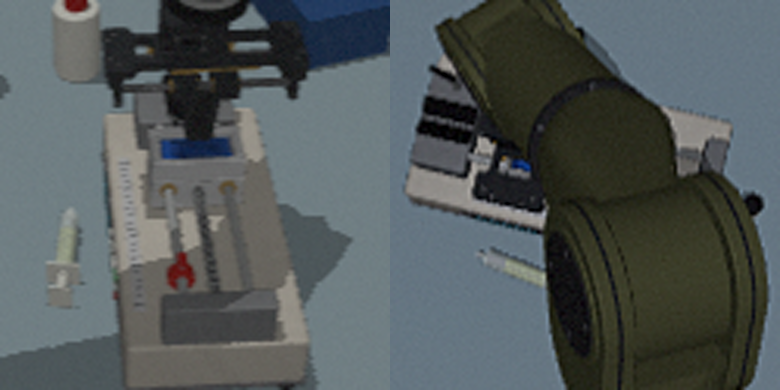

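The side view shows the closed fingertips at crop (200,138), above the blue plate (195,148), centred across the well. Next I press down in stages.

```bash
python3 -m inch '[[[0,0,8],[0,0,0],0],[[0,0,15],[0,0,0],0],[[0,0,19],[0,0,0],0],[[0,0,21],[0,0,0],0],[[0,0,22],[0,0,0],0]]' >/dev/null;  python3 w.py .151
```

```text
5.45 [0.6045 0.0629 0.1507] tool shift mm [ 1.1777  0.223  -0.2945] rotvec [-0.0001  0.0002  0.0008] pump xy mm rel plate -0.22213384014867743 -1.1779319434386832 F pump [-0.6102  0.2252  1.8851] 0.0004330854248217527
```

```bash
python3 -m inch '[[[0,0,2],[0,0,0],0],[[0,0,4],[0,0,0],0],[[0,0,5],[0,0,0],0],[[0,0,5],[0,0,0],0],[[0,0,5],[0,0,0],0]]' >/dev/null;  python3 w.py .151
```

```text
6.075 [0.6046 0.0632 0.1472] tool shift mm [ 0.9199  0.1823 -3.8396] rotvec [ 0.0009 -0.      0.0009] pump xy mm rel plate -0.17814991541328135 -0.9200229870452568 F pump [-3.2336 -1.2785 10.7353] 0.0007764205195500606
```

```bash
python3 -m inch '[[[0,0,1],[0,0,0],0],[[0,0,2],[0,0,0],0],[[0,0,3],[0,0,0],0],[[0,0,3],[0,0,0],0],[[0,0,3],[0,0,0],0]]' >/dev/null;  python3 w.py .151
```

```text
6.7 [0.6049 0.064  0.1454] tool shift mm [ 0.0296  0.1358 -5.6335] rotvec [ 0.0018 -0.0013  0.0012] pump xy mm rel plate -0.12541710137383688 -0.022345601044899095 F pump [-4.6596  0.064  18.4538] 0.00055747978585086
```

```bash
python3 -m inch '[[[-3,0,0],[0,0,0],0],[[-7,0,0],[0,0,0],0],[[-12,0,0],[0,0,0],0],[[-18,0,0],[0,0,0],0],[[-24,0,0],[0,0,0],0]]' >/dev/null;  python3 w.py .151
```

```text
7.325 [0.5989 0.0425 0.1454] tool shift mm [22.347   0.3743 -5.5367] rotvec [ 0.0021 -0.004   0.0025] pump xy mm rel plate -0.3078023004282988 -22.32560289897352 F pump [-5.5495  0.8424 17.2666] 0.00041483649734596093
```

```bash
python3 -m inch '[[[-7,0,0],[0,0,0],0],[[-14,0,0],[0,0,0],0],[[-21,0,0],[0,0,0],0],[[-28,0,0],[0,0,0],0],[[-33,0,0],[0,0,0],0]]' >/dev/null;  python3 w.py .151
python3 - <<'E'
from h import *
b=viewer.capture("side")["color"][130:260,220:350]
cv2.imwrite("pics/c3.png",cv2.resize(b,(520,520),interpolation=2))
E
```

```text
7.95 [0.59   0.0102 0.1453] tool shift mm [55.8225  0.667  -5.4931] rotvec [ 0.0014 -0.003   0.0022] pump xy mm rel plate -0.5362792932928837 -55.80698289596983 F pump [-6.6871  2.0894 18.4532] 0.00038479072372423883
```

View pics/c3.png

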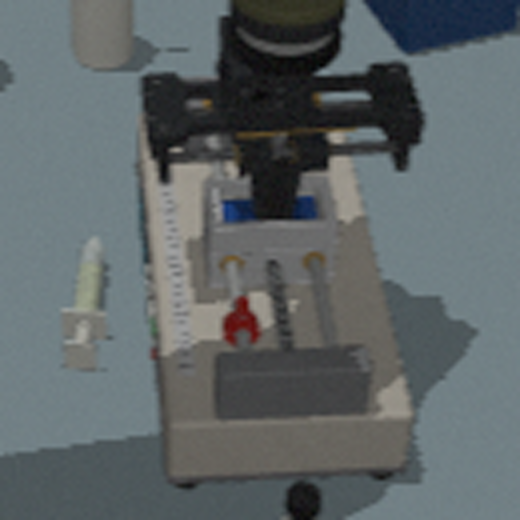

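The block follows with the finger in the well: block front at (270,260), collar at (240,322).

```bash
python3 -m inch '[[[-8,0,0],[0,0,0],0],[[-18,-0.5,0],[0,0,0],0],[[-28,-0.5,0],[0,0,0],0],[[-37,-1,0],[0,0,0],0],[[-42,-1,0],[0,0,0],0]]' >/dev/null;  python3 w.py .151
python3 -m inch '[[[-2,0,0],[0,0,0],0],[[-4,0,0],[0,0,0],0],[[-6,0,0],[0,0,0],0],[[-7,0,0],[0,0,0],0],[[-8,0,0],[0,0,0],0]]' >/dev/null;  python3 w.py .151
```

```text
8.625 [ 0.5786 -0.0308  0.1453] tool shift mm [98.4532  1.1211 -5.4249] rotvec [ 0.0023 -0.0023  0.0016] pump xy mm rel plate -0.9510579332064921 -98.44189332577145 F pump [-5.5024  1.3224 18.7119] 0.0005185476577718959
9.25 [ 0.5766 -0.038   0.1453] tool shift mm [105.9163   1.2783  -5.41  ] rotvec [ 0.0022 -0.0025  0.0022] pump xy mm rel plate -1.0319822560069767 -105.90490535314996 F pump [-5.2413  1.5937 19.6128] 0.0004552186559098008
```

```bash
python3 -m inch '[[[-1,0,0],[0,0,0],0],[[-2,0,0],[0,0,0],0],[[-3,0,0],[0,0,0],0],[[-4,0,0],[0,0,0],0],[[-5,0,0],[0,0,0],0]]' >/dev/null;  python3 w.py .151
python3 -m inch '[[[-1,0,0],[0,0,0],0],[[-2,0,0],[0,0,0],0],[[-3,0,0],[0,0,0],0],[[-3,0,0],[0,0,0],0],[[-3,0,0],[0,0,0],0]]' >/dev/null;  python3 w.py .151
python3 - <<'E'
from h import *
b=viewer.capture("side")["color"][150:250,240:340]
cv2.imwrite("pics/c4.png",cv2.resize(b,(560,560),interpolation=2))
E
```

```text
9.875 [ 0.5753 -0.0429  0.1453] tool shift mm [110.9458   1.3001  -5.3919] rotvec [ 0.0021 -0.0024  0.0021] pump xy mm rel plate -1.0501256534805314 -110.93504605926032 F pump [-5.7379  2.0756 19.9332] 0.0002248255916596978
10.5 [ 0.5745 -0.0458  0.1453] tool shift mm [114.0081   1.3231  -5.4149] rotvec [ 0.0021 -0.0022  0.0021] pump xy mm rel plate -1.0725483477805575 -113.9982262795169 F pump [-5.7699  1.4748 19.8202] 0.00046980659786526795
```

View pics/c4.png

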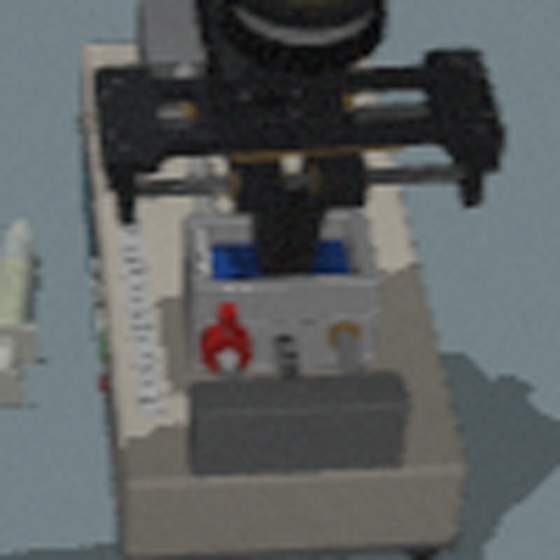

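The block is now close to the collar, which shows in front of the block face at (226,345). I'll creep on until the force rises.

```bash
python3 -m inch '[[[-0.6,0,0],[0,0,0],0],[[-1.2,0,0],[0,0,0],0],[[-1.8,0,0],[0,0,0],0],[[-2.4,0,0],[0,0,0],0],[[-3,0,0],[0,0,0],0]]' >/dev/null;  python3 w.py .151
python3 -m inch '[[[-0.6,0,0],[0,0,0],0],[[-1.2,0,0],[0,0,0],0],[[-1.8,0,0],[0,0,0],0],[[-2.4,0,0],[0,0,0],0],[[-3,0,0],[0,0,0],0]]' >/dev/null;  python3 w.py .151
```

```text
11.175 [ 0.5743 -0.0462  0.1453] tool shift mm [114.4387   1.5461  -4.9671] rotvec [ 0.0027 -0.0061  0.0038] pump xy mm rel plate -1.0979169576272376 -114.41148122318837 F pump [-6.2453  6.4819 17.5346] 0.0002832392123194536
11.8 [ 0.5743 -0.0465  0.1454] tool shift mm [114.7708   1.7371  -4.4976] rotvec [ 0.0033 -0.0099  0.0055] pump xy mm rel plate -1.086126965658515 -114.72851158338521 F pump [-6.0369 10.2691 15.8779] 0.0007447020759521043
```

The force rose to about 10 N at -114.5 mm, against an expected gap of about 113 mm, so the block is on the collar. I'll ease the side push slightly, then lift straight up.

```bash
python3 -m inch '[[[1,0,0],[0,0,0],0],[[2,0,0],[0,0,0],0],[[3,0,0],[0,0,0],0],[[3,0,0],[0,0,0],0],[[3,0,0],[0,0,0],0]]' >/dev/null;  python3 w.py .151
```

```text
12.425 [ 0.5744 -0.0462  0.1453] tool shift mm [114.4123   1.5371  -4.9704] rotvec [ 0.0027 -0.0059  0.0039] pump xy mm rel plate -1.0771098215430115 -114.38576216046235 F pump [-5.4759  5.1727 17.681 ] 0.0004700381948537351
```

```bash
python3 -m inch '[[[0,0,-6],[0,0,0],0],[[0,0,-14],[0,0,0],0],[[0,0,-28],[0,0,0],0],[[0,0,-48],[0,0,0],0],[[0,0,-70],[0,0,0],0]]' >/dev/null;  python3 w.py .151
python3 - <<'E'
from h import *
c=viewer.capture("side");b=c["color"][150:250,240:340]
cv2.imwrite("pics/c5.png",cv2.resize(b,(560,560),interpolation=2))
for k in("pusher_face","collar_face","plate_top"):
    print(k,[(q["location"],q["confidence"],atz(c,q["location"],.132 if k[1]=="l" else .105)) for q in viewer.landmark_of(k,c)[:2]])
E
```

```text
13.05 [ 0.573  -0.0515  0.2136] tool shift mm [119.8931   1.0706  62.4826] rotvec [-0.0003  0.0007 -0.    ] pump xy mm rel plate -1.0565784629326807 -119.85069950680274 F pump [-0.5525 -0.2438  0.1106] 0.0005654968776068936
pusher_face []
collar_face [([280.4, 211.8], 0.63, array([ 0.53871511, -0.07102276,  0.105     ]))]
plate_top []
```

View pics/c5.png

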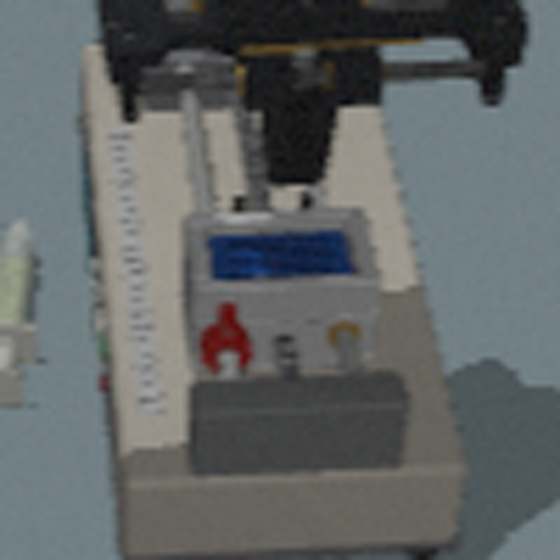

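The block sits against the collar, which is unmoved at (280,212), and the plate shows fully. I'll retreat and check from the top.

```bash
python3 -m inch '[[[-20,0,-20],[0,0,0],0],[[-70,-10,-40],[0,0,0],0],[[-125,-20,-50],[0,0,0],0],[[-180,-30,-50],[0,0,0],0],[[-235,-40,-50],[0,0,0],0]]' >/dev/null; python3 -m inch '[[[-55,-10,0],[0,0,0],0],[[-110,-20,0],[0,0,0],0],[[-160,-30,0],[0,0,0],0],[[-190,-40,0],[0,0,0],0],[[-190,-40,0],[0,0,0],0]]' >/dev/null; python3 w.py .151
python3 - <<'E'
from h import *
np.set_printoptions(precision=4,suppress=True)
C={n:viewer.capture(n) for n in("top","side")}
P={}
for n,(x0,x1,y0,y1) in dict(top=(175,330,110,235),side=(255,320,150,250)).items():
    h=cv2.cvtColor(C[n]["color"],cv2.COLOR_BGR2HSV)
    for k,v in {"blue":cv2.inRange(h,(105,150,50),(130,255,255)),"red":cv2.inRange(h,(0,140,60),(8,255,255))|cv2.inRange(h,(172,140,60),(180,255,255))}.items():
        q=np.zeros_like(v);q[y0:y1,x0:x1]=v[y0:y1,x0:x1]
        N,l,st,ce=cv2.connectedComponentsWithStats(q)
        if N>1: i=1+np.argmax(st[1:,4]);P[n,k]=ce[i];print(n,k,st[i],ce[i],atz(C[n],ce[i],.132 if k=="blue" else .108))
if ("top","blue") in P: print(tri([C["top"],C["side"]],[P["top","blue"],P["side","blue"]]))
b=C["top"]["color"][120:220,220:320];cv2.imwrite("pics/c6.png",cv2.resize(b,(560,560),interpolation=2))
E
```

```text
14.5 [ 0.3831 -0.4432  0.2611] tool shift mm [547.8658  80.4502 109.6066] rotvec [-0.0031  0.0005 -0.0054] pump xy mm rel plate -83.04984908099334 -547.373692368544 F pump [0.4069 0.1153 0.3654] 0.0007324562852475392
top blue [262 152  15  22 225] [268.7911 162.4178] [ 0.5757 -0.0442  0.132 ]
top red [274 172   5   7  22] [276.2273 174.6818] [ 0.5371 -0.0692  0.108 ]Traceback (most recent call last):
  File "<stdin>", line 11, in <module>
KeyError: ('side', 'blue')
```

The top view puts the block's travel at 112.4 mm, against a measured gap of about 112.6 mm. The collar is unchanged, and the plate looks as it did when up.

```bash
python3 -c "
from cell import job;print(job.job_done())"
```

```text
the job is handed in; nothing more can be done
None
```

The job is handed in: I pressed the plate down, slid the block about 112 mm until it met the red collar, and lifted off so the plate could spring up; the collar did not move in the images, but I judged the plate up and the block locked only by how the plate looked.

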